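# Show the blue glaze test tile to the inspection camera

## Robot

A 6-joint arm with a two-finger parallel gripper is mounted at the origin on the work surface; the furniture and walls round the work are solid. World frame = base frame: x ahead of the robot, y to its left, z up, the work surface at z = 0. Lengths are in m, angles in rad, forces in N, time in s.
With the tool pointing down it reaches from about 0.35 to 0.975 m from the base axis. Payload 7.1 kg.
Tool frame: the origin (TCP) lies at the very end of the fingers, on their centre line; the grasp point (between the pads) lies 19 mm behind it; z points along the fingers, y is the line along which they close (so a half turn about z gives the same grasp; the last joint's range is limited). The gripper opens to 88 mm and grips with 3 to 60 N. Pads are 20 mm wide; open, the fingers measure 115 mm over their backs; the gripper's body (75 mm by 178 mm) begins 61 mm behind the grasp point.
Start: joints at [1.179, 0.423, 1.63, -0, 1.089, -0.019], TCP at [0.228, 0.582, 0.223] pointing down, gripper open.
Joint ranges: [-3, 3], [-0.9, 2.11], [0.09, 2.58], [-1.31, 4.45], [0.11, 2.69], [-2.54, 2.54]. Speed limits (rad/s): [2.39, 2.39, 3.01, 3.14, 3.14, 3.14].

## Interface

Orientations are given as [roll, pitch, yaw] about the fixed x, y, z axes, in that order (R = Rz(yaw) Ry(pitch) Rx(roll)).
In Python, from rig import bot, grab_frame, workorder gives the robot as it stands.
- The arm moves only by the tool servo_tool, never from a script. Its argument "steps" is a list of rows, each a list of 2 entries, a list of its own where there are three numbers: the shift along the tool's x, y, z normalised to -1 to 1, where 1 is 0.8 m, then the turn, a rotation vector about the tool's x, y, z normalised to -1 to 1, where 1 is 90 degrees. In form: [[[tx, ty, tz], [wx, wy, wz]], ...]. A call has 1 to 8 rows; each row is the pose to reach, as a shift and turn from the pose commanded when the call began, along the tool's axes at that moment; what a row does not reach only later rows make up. A row lasts 1/12 s, in which the tool goes at most 41.7 mm and 7.16 degrees, less where a joint would pass 70% of its speed; a pose out of reach is approached as far as the arm can. A call with a number of a shift or a turn outside -1 to 1 is refused whole. A call with a gripper value outside its range is refused whole. "gripper" is the closure, from 0 (fully open) to 1 (shut), set as the call begins (left out, the last holds). The fingers move at their own pace and stop on an object; the grip force is fixed at half the most. Time passes only in rows, so rows that repeat a pose let the fingers close. It gives the time, the measured TCP pose, the force, the opening and the grip force at its end, in the units of the state.
- bot.state(): the state, without advancing time (a new reading comes with each control period).
- grab_frame(name): name is "scene" or "top" or "wrist"; returns a dict with "pixels" (420x560x3 uint8, red, green, blue), "mtx" (3x3 intrinsics, pixels), "rvec" (rotation vector, rad) and "tvec" (3), from world to camera coordinates, as OpenCV has them; the wrist camera has in their place "hand_eye" (4x4, takes a point from camera to tool coordinates, whose origin is the TCP and whose axes are the flange's). Camera axes: x right, y down, z forward; pixel columns grow to the right and rows downward; lengths in m; the calibration is good to about 2 mm. A picture is of the moment at which its call begins: read the wrist's pose just before it. There is no depth.
- workorder.finish_job(): hands the job in; it is judged then, once.
The state is a dict: "t": time; "joint_pos": joint angles; "joint_velocities": joint speeds; "joint_torque": joint torques, N m; "tcp_pos": TCP position; "eef_rot": TCP orientation; "wrist_force": force on the tool from outside, world axes, zero at the start; "torque": the same for the moment, N m; "grip_width": finger opening in m; "gripper_force": force on a finger pad.
Only numpy, scipy, OpenCV 4.12 (cv2) and the standard library are available. Lean on these libraries where they do the work, as an engineer would, in place of code of your own. Each camera call takes 0.05 s, during which the arm holds its last target. There are 200 camera calls.

## Task

First turn the small inspection camera's stiff arm by its orange knob until the arm lies straight over the red line on its base, and leave it there. Then take the blue-glazed test tile out of the wooden rack and hold it in the air in front of the camera, its middle 14 cm straight out from the front glass along the viewing direction, hole end up and not skewed sideways, its flat face square to the line of sight (the camera looks down by 20 degrees, so the tile leans back). Do not touch the camera with the tile, leave the other two tiles, the loose cup and the small paint pot alone, and finish while still holding the tile steady there.

Things in the scene. Friction and masses are not known exactly. Their poses are not given: they have to be found in the camera images.
- camera_stand: camera stand, fixed to the table: dark steel base plate 150 x 110 x 12 mm (it reaches 87 mm ahead of and 63 mm behind the post), upright post 24 mm thick, top of the arm's hub at 240 mm. Origin at table height on the post's axis (the arm turns about it); x = direction of the red line, which runs from the post to the plate's edge
- camera_arm (a joint): angle (rad) of the camera arm about the post, seen from above counter-clockwise positive: 0 = straight over the red line, negative = swung clockwise. Range -1.45 to 0.5, starts between -1.2 and -0.6. Stiff: turning takes about 0.25 N m (some 3 N at the knob) and it stays where it is left. The arm is a level aluminium bar 18 mm wide, its top 233 mm above the table
- knob_top (a point): centre of the top of the orange grip knob on the camera arm: an upright round pin 16 mm in diameter, its top 278 mm above the table, standing free for 42 mm above a 20 mm steel collar, 90 mm from the post's axis. It does not turn on the arm
- camera_glass (a point): centre of the camera's front glass. Camera at the arm's end: grey body 50 x 44 x 36 mm (long x wide x high) with a 34 mm black lens tube 18 mm long in front. Glass 215 mm above the table, 178 mm from the post's axis; x = viewing direction, outward along the arm, 20 degrees down; y = level; z = up, square to x. Housing reaches 68 mm behind
- focus (a point): the point in the air 140 mm in front of the front glass along the viewing direction, 167 mm above the table; moves with the arm. The middle of the tile belongs here
- tile_rack: wooden tile rack, fixed to the table: a block 50 mm deep (x), 200 mm long (y), 28 mm high, three slots in a row at y = -65, 0 and +65 mm, each 20 mm deep, 10.5 x 52.5 mm, one tile in each, faces towards +x and -x. Origin: centre of underside. Tile bottoms stand 8 mm, tops 88 mm above the table
- tile_blue: blue glaze test tile: flat fired clay 50 mm wide, 80 tall, 8 thick, 55 to 105 g, upright in the rack; lower 50 mm glazed alike on both faces, upper 30 mm bare clay with a small hole near the top. Origin at the centre of its lower edge; x = normal to the faces, y = across the width, z = up towards the hole end. This is the one to show
- tile_blue_center (a point): the middle of the blue tile, 40 mm above its lower edge
- tile_green: green glaze test tile: flat fired clay 50 mm wide, 80 tall, 8 thick, 55 to 105 g, upright in the rack; lower 50 mm glazed alike on both faces, upper 30 mm bare clay with a small hole near the top. Origin at the centre of its lower edge; x = normal to the faces, y = across the width, z = up towards the hole end. Leave alone
- tile_brown: red-brown glaze test tile: flat fired clay 50 mm wide, 80 tall, 8 thick, 55 to 105 g, upright in the rack; lower 50 mm glazed alike on both faces, upper 30 mm bare clay with a small hole near the top. Origin at the centre of its lower edge; x = normal to the faces, y = across the width, z = up towards the hole end. Leave alone
- cup: loose pale clay cup without handle, 86 mm wide, 89 mm high, upright on the table; origin at the centre of its underside. Leave alone
- paint_pot: small loose white pot with green paint, 44 mm wide, 30 mm high; origin at the centre of its underside. Leave alone
Not all that is in view belongs to the job. Leave any pink or yellow look-alike of the tile_blue alone.

How it is judged:
By the outcome, as a careful person would: the job done as asked, in the order asked, and still so for the second after the job is handed in, while the arm keeps its last pose, push and grip.
It also fails if it takes over 58 s, if anything falls off the work surface, if the arm or the gripper's body presses on something with over 40 N, if the wrist force passes 120 N, or if a joint passes its speed limit or range.

## Working session

There is one attempt and no reset: what is moved stays moved. The work goes in short steps, Python scripts to look and compute and a tool call to move; the robot and the scene stay as the last step left them, time stands still between calls to the robot, and variables do not carry over. Pictures are saved under pics/ and viewed, at most 10 in all, crops included, and the job is handed in when it is done.

Besides the shell and the picture viewer there is one more tool, called after "Request:" as name([rows], argument=value, ...), one row to a line, values as JSON. servo_tool: Moves the arm, as the interface text tells. Scaled input: -1 to 1 covers 0.8 m each way for a shift and 90 degrees each way for a turn. Its arguments: {"type":"object","properties":{"steps":{"type":"array"},"gripper":{"type":"number"}},"required":["steps"]}

```bash
mkdir -p pics; ls; python3 - <<'E'
from rig import bot, grab_frame
import cv2,pickle
print(bot.state())
d={}
for n in("scene","top","wrist"):
    f=grab_frame(n);d[n]=f;cv2.imwrite(f"pics/{n}0.png",f["pixels"][...,::-1])
    print(n,{k:v for k,v in f.items() if k!="pixels"})
pickle.dump(d,open("f0.pkl","wb"))
E
```

```text
pics
{'t': 0.0, 'joint_pos': array([ 1.17900270e+00,  4.23821095e-01,  1.63065718e+00,  1.80721000e-06,
        1.08861708e+00, -1.90070027e-02]), 'joint_velocities': array([ 0.0013941 ,  0.00077125, -0.00137512, -0.00022246,  0.00157473,
        0.00017637]), 'joint_torque': array([ 8.38277192e-04, -5.44631302e+01, -2.73665947e+01,  6.43760199e-02,
        2.26516742e-02, -1.13534604e-04]), 'tcp_pos': array([0.22740472, 0.58157827, 0.22192693]), 'eef_rot': array([-3.14009026e+00, -3.01596207e-05,  2.76880516e+00]), 'wrist_force': array([ 0.65915626, -0.42171794, -0.34544783]), 'torque': array([ 0.01502968, -0.03373042,  0.05031668]), 'gripper_force': 0.0, 'grip_width': 0.08815300168751504}
scene {'mtx': array([[393.7938994 ,   0.        , 278.46785826],
       [  0.        , 393.7938994 , 205.31435331],
       [  0.        ,   0.        ,   1.        ]]), 'rvec': array([ 2.08039056, -1.07843426,  0.49267553]), 'tvec': array([-0.24136442,  0.39870022,  0.83806254])}
top {'mtx': array([[446.41806694,   0.        , 275.36921093],
       [  0.        , 446.41806694, 208.80435628],
       [  0.        ,   0.        ,   1.        ]]), 'rvec': array([ 2.18332107, -2.1605155 ,  0.05926045]), 'tvec': array([0.06020361, 0.47757944, 1.2713001 ])}
wrist {'mtx': array([[378.49983981,   0.        , 278.85372692],
       [  0.        , 378.49983981, 216.63731487],
       [  0.        ,   0.        ,   1.        ]]), 'hand_eye': array([[-4.24471091e-04, -9.64320005e-01, -2.64739019e-01,
         7.17102233e-02],
       [ 9.99999565e-01, -6.29361200e-04,  6.89111450e-04,
         1.12662679e-03],
       [-8.31140423e-04, -2.64738611e-01,  9.64319852e-01,
        -1.63323594e-01],
       [ 0.00000000e+00,  0.00000000e+00,  0.00000000e+00,
         1.00000000e+00]])}
```

View pics/scene0.png

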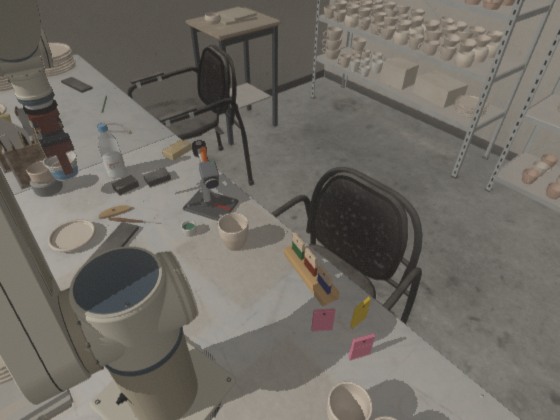

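View pics/top0.png

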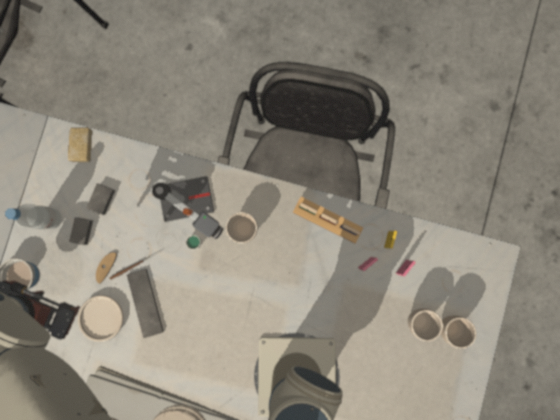

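The top view shows the stand with its post at about (160,190), the knob at (186,211), the red line at (200,196) and the camera body at (208,226). The rack runs from (297,207) to (360,235), with the blue tile at its right end. The cup is at (242,228) and the pot at (193,242). I'll zoom in next.

```bash
python3 - <<'E'
import cv2,pickle,numpy as np
d=pickle.load(open("f0.pkl","rb"))
t=d["top"]["pixels"][...,::-1];s=d["scene"]["pixels"][...,::-1]
a=cv2.resize(t[165:265,140:240],(400,400),interpolation=3)
b=cv2.resize(t[180:260,290:370],(400,400),interpolation=3)
cv2.imwrite("pics/a.png",np.hstack([a,b]))
a=cv2.resize(s[135:235,160:260],(400,400),interpolation=3)
b=cv2.resize(s[230:310,275:355],(400,400),interpolation=3)
cv2.imwrite("pics/b.png",np.hstack([a,b]))
E
```

```text
(no output)
```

View pics/a.png

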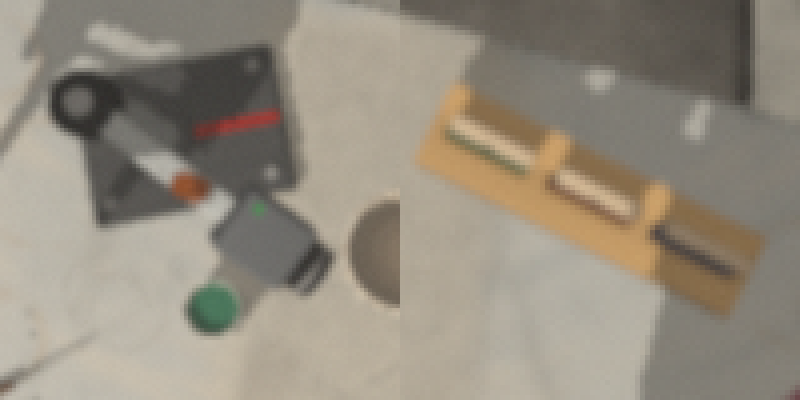

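View pics/b.png

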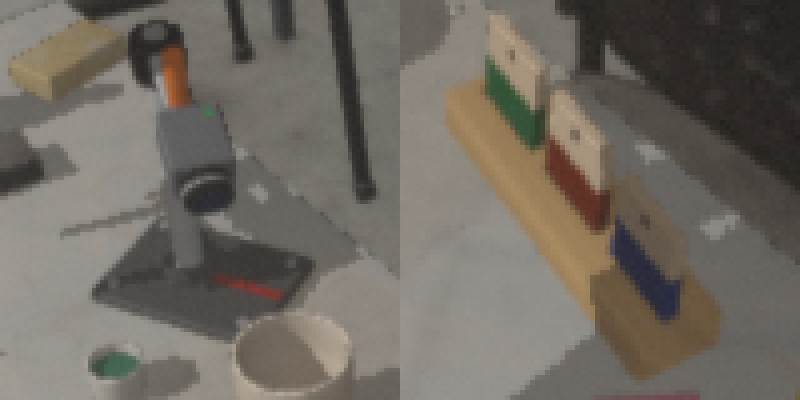

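The zoomed crops show the red line from (195,132) to (280,115) and the plate corners at (270,43), (298,185) and (100,224). The hub is at (77,100) and the knob at (190,187) in the 4x top crop. The blue tile's top edge runs from about (652,232) to (740,272) in the 5x crop. Now I'll measure with colour masks.

```bash
cat > h.py <<'E'
import numpy as np,cv2
from scipy.spatial.transform import Rotation as Rn
def rays(f,uv,T=None):
    uv=np.atleast_2d(np.array(uv,float))
    d=np.c_[uv,np.ones(len(uv))]@np.linalg.inv(f["mtx"]).T
    if "rvec" in f:
        R=cv2.Rodrigues(f["rvec"])[0];return -R.T@f["tvec"],d@R
    M=T@f["hand_eye"];return M[:3,3],d@M[:3,:3].T
def onz(f,uv,z,T=None):
    c,d=rays(f,uv,T);return c+d*((z-c[2])/d[:,2])[:,None]
def tri(A,B):  # (c,d) pairs single ray
    P=[];Q=[]
    for c,d in(A,B):
        d=d.ravel()/np.linalg.norm(d);M=np.eye(3)-np.outer(d,d);P.append(M);Q.append(M@c)
    return np.linalg.lstsq(np.vstack(P),np.hstack(Q),rcond=None)[0]
def hsv(f): return cv2.cvtColor(f["pixels"],cv2.COLOR_RGB2HSV)
def mask(f,h0,h1,s,v,box):
    H=hsv(f);m=cv2.inRange(H,(h0,s,v),(h1,255,255));z=np.zeros_like(m);x0,y0,x1,y1=box
    z[y0:y1,x0:x1]=m[y0:y1,x0:x1];return z
def proj(f,P): return cv2.projectPoints(np.atleast_2d(P).astype(float),f["rvec"],f["tvec"],f["mtx"],None)[0][:,0]
def tcpT(s):
    T=np.eye(4);T[:3,:3]=Rn.from_euler("xyz",s["eef_rot"]).as_matrix();T[:3,3]=s["tcp_pos"];return T
E
python3 - <<'E'
from h import *
import pickle
np.set_printoptions(precision=4,suppress=True)
d=pickle.load(open("f0.pkl","rb"));t=d["top"];s=d["scene"]
cr=lambda x,y,k,ox,oy:((x+.5)/k-.5+ox,(y+.5)/k-.5+oy)
A=lambda x,y:cr(x,y,4,140,165);B=lambda x,y:cr(x,y,5,290,180)
pl=onz(t,[A(270,43),A(298,185),A(100,224)],.012);print("plate",pl[:,:2])
ex=pl[1]-pl[2];ey=pl[0]-pl[1];print(np.linalg.norm(ex),np.linalg.norm(ey),np.degrees(np.arctan2(ex[1],ex[0])),np.degrees(np.arctan2(ey[1],ey[0]))-90)
m=mask(t,0,6,150,60,(183,185,215,205));m|=mask(t,174,180,150,60,(183,185,215,205))
ys,xs=np.nonzero(m);L=onz(t,np.c_[xs,ys],.012);vx,vy,x0,y0=cv2.fitLine(L[:,:2].astype(np.float32),2,0,.01,.01).ravel()
print("red",len(xs),np.degrees(np.arctan2(vy,vx)),x0,y0)
print("hub",onz(t,[A(77,100)],.24),"knob",onz(t,[A(190,187)],.278))
ms=mask(s,5,16,150,80,(195,140,215,165));ys2,xs2=np.nonzero(ms);print("scene knob",xs2.min(),xs2.max(),ys2.min(),ys2.max())
top=ys2<=ys2.min()+1;print("knob scene@.278",onz(s,[(xs2[top].mean(),ys2.min()+1)],.278))
print("greenled",0)
# rack mask
m=mask(t,8,25,110,60,(290,190,370,245));c=max(cv2.findContours(m,0,2)[0],key=cv2.contourArea)
r=cv2.minAreaRect(c);bx=cv2.boxPoints(r);print(r);print(onz(t,bx,.024)[:,:2])
m=mask(t,105,140,40,20,(410//1-0 if 0 else 415,225,445,240)) if 0 else mask(t,100,150,40,20,(335,215,372,245))
ys,xs=np.nonzero(m);print("blue px",len(xs),xs.min(),xs.max(),ys.min(),ys.max())
e=onz(t,[B(652,230),B(740,272)],.088);print("blue top",e, np.linalg.norm(e[0]-e[1]))
m=mask(s,105,130,90,30,(310,265,345,300));c=max(cv2.findContours(m,0,2)[0],key=cv2.contourArea);print("scene blue",cv2.approxPolyDP(c,2,True).reshape(-1,2))
for p in [(485,12),(547,55),(607,175),(686,220)]: pass
Bs=lambda x,y:cr(x-400,y,5,275,230)
e=onz(s,[Bs(487,12),Bs(548,53),Bs(550,88),Bs(608,132),Bs(618,178),Bs(686,222)],.088);print("scene tops\n",e[:,:2])
for k,p,z in(("cup",(242,228),.089),("pot",(193,242),.03)):print(k,onz(t,[p],z))
E
```

```text
plate [[0.5738 0.2666]
 [0.4697 0.2438]
 [0.4398 0.3879]]
0.14720801446398402 0.1066216895158765 -78.27758709734749 -77.61509198796708
red 25 -79.74127 0.5160489 0.28302547
hub [[0.5038 0.3422 0.24  ]] knob [[0.4492 0.2639 0.278 ]]
scene knob 201 206 147 160
knob scene@.278 [[0.4468 0.2647 0.278 ]]
greenled 0
((327.60003662109375, 219.30003356933594), (67.52925109863281, 16.099689483642578), 26.56505012512207)
[[ 0.4696  0.012 ]
 [ 0.5114 -0.0084]
 [ 0.4262 -0.1814]
 [ 0.3849 -0.1608]]Traceback (most recent call last):
  File "<stdin>", line 20, in <module>
    return umr_minimum(a, axis, None, out, keepdims, initial, where)
ValueError: zero-size array to reduction operation minimum which has no identity
```

```bash
python3 - <<'E'
from h import *
import pickle
np.set_printoptions(precision=4,suppress=True)
d=pickle.load(open("f0.pkl","rb"));t=d["top"];s=d["scene"]
cr=lambda x,y,k,ox,oy:((x+.5)/k-.5+ox,(y+.5)/k-.5+oy)
B=lambda x,y:cr(x-400,y,5,290,180)
Bs=lambda x,y:cr(x-400,y,5,275,230)
e=onz(t,[B(652,230),B(740,270),B(450,122),B(535,165)],.088);print("top: blue, green",e[:,:2], np.linalg.norm(e[0]-e[1]))
e=onz(s,[Bs(487,12),Bs(548,53),Bs(550,88),Bs(608,132),Bs(618,178),Bs(686,222)],.088);print("scene tops\n",e[:,:2])
w=onz(s,[Bs(455,95),Bs(590,277),Bs(720,310)],.028);print("rack scene tl,bl?,br",w[:,:2])
for k,p,z in(("cup",(242,228),.089),("pot",(193,242),.03)):print(k,onz(t,[p],z))
E
```

```text
top: blue, green [[ 0.4276 -0.1126]
 [ 0.4063 -0.1602]
 [ 0.4855 -0.0024]
 [ 0.4623 -0.0489]] 0.05211794596773902
scene tops
 [[ 0.4826 -0.0007]
 [ 0.4758 -0.0444]
 [ 0.4549 -0.0588]
 [ 0.4463 -0.0995]
 [ 0.4229 -0.1194]
 [ 0.4182 -0.161 ]]
rack scene tl,bl?,br [[ 0.4678  0.0093]
 [ 0.4036 -0.119 ]
 [ 0.4241 -0.1838]]
cup [[0.4182 0.1541 0.089 ]]
pot [[0.3786 0.2995 0.03  ]]
```

```bash
cat >> h.py <<'E'
def row(s,p,R):
    T=tcpT(s);dp=T[:3,:3].T@(np.array(p)-T[:3,3])/.8
    w=Rn.from_matrix(T[:3,:3].T@R).as_rotvec()/(np.pi/2)
    return [dp.round(4).tolist(),w.round(4).tolist()]
def down(yawdeg): return Rn.from_euler("xyz",[180,0,yawdeg],degrees=True).as_matrix()
E
python3 - <<'E'
from h import *
from rig import bot
s=bot.state()
print(row(s,[.30,.50,.36],down(100)),row(s,[.448,.264,.33],down(75)))
E
```

```text
[[-0.1217, -0.0623, -0.1723], [-0.0007, 0.0004, 0.6516]] [[-0.4014, -0.2696, -0.1346], [-0.0006, 0.0005, 0.9294]]
```

Request:
servo_tool([
  [[-0.02,-0.01,-0.09],[0,0,0.1]],
  [[-0.122,-0.062,-0.172],[0,0,0.652]],
  [[-0.122,-0.062,-0.172],[0,0,0.652]],
  [[-0.122,-0.062,-0.172],[0,0,0.652]],
  [[-0.122,-0.062,-0.172],[0,0,0.652]],
  [[-0.401,-0.27,-0.155],[0,0,0.929]],
  [[-0.401,-0.27,-0.155],[0,0,0.929]],
  [[-0.401,-0.27,-0.155],[0,0,0.929]],
])

```text
t: 0.82
tcp_pos: [0.3669, 0.393, 0.3542]
eef_rot: [3.141, -0.0, 1.764]
wrist_force: [0.8, 1.3, 0.5]
grip_width: 0.088
gripper_force: 0.0
```

```bash
python3 - <<'E'
from h import *
from rig import bot
s=bot.state();print(s["t"],s["tcp_pos"],s["eef_rot"])
print(row(s,[.448,.264,.335],down(54)))
E
```

```text
0.8167 [0.36685405 0.39299282 0.35424267] [ 3.14123969e+00 -1.50404466e-04  1.76381426e+00]
[[-0.1777, 0.0686, 0.0241], [0.0002, -0.0002, 0.5229]]
```

Request:
servo_tool([
  [[-0.178,0.068,0.024],[0,0,0.523]],
  [[-0.178,0.068,0.024],[0,0,0.523]],
  [[-0.178,0.068,0.024],[0,0,0.523]],
  [[-0.178,0.068,0.024],[0,0,0.523]],
  [[-0.178,0.068,0.024],[0,0,0.523]],
  [[-0.178,0.068,0.024],[0,0,0.523]],
  [[-0.178,0.068,0.024],[0,0,0.523]],
  [[-0.178,0.068,0.024],[0,0,0.523]],
])

```text
t: 1.48
tcp_pos: [0.4478, 0.265, 0.3347]
eef_rot: [-3.141, 0.001, 0.944]
wrist_force: [0.7, -0.2, -0.5]
grip_width: 0.0879
gripper_force: 0.0
```

```bash
python3 - <<'E'
from h import *
from rig import bot,grab_frame
s=bot.state();f=grab_frame("wrist");print(s["t"],s["tcp_pos"],s["eef_rot"])
cv2.imwrite("pics/w1.png",f["pixels"][...,::-1])
import pickle;pickle.dump((s,f),open("w1.pkl","wb"))
E
```

```text
1.4833 [0.44784012 0.2649978  0.33471088] [-3.14133324e+00  5.30390675e-04  9.43992159e-01]
```

View pics/w1.png

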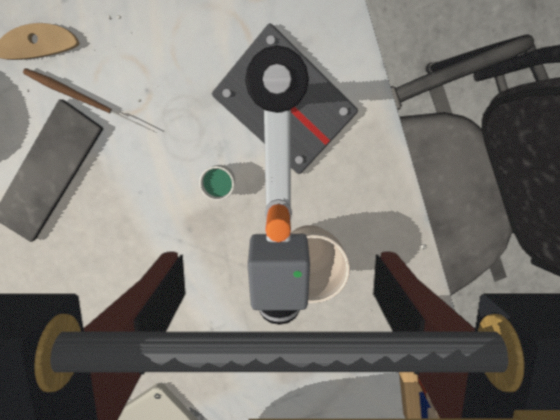

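The wrist view shows the hub ring at (277,79), the arm running down to the knob with its top at about (278,230), the red line from (292,110) to (328,142) and the camera body below. Next I'll refine these numbers.

```bash
cat > arm.py <<'E'
from h import *
def redang(f,T,box):
    m=mask(f,0,6,140,70,box)|mask(f,174,180,140,70,box);ys,xs=np.nonzero(m)
    L=onz(f,np.c_[xs,ys],.0125,T)[:,:2];v=cv2.fitLine(L.astype(np.float32),2,0,.01,.01).ravel()
    if v[1]>0:v[:2]*=-1
    return np.degrees(np.arctan2(v[1],v[0])),v[2:],len(xs)
E
python3 - <<'E'
from arm import *
import pickle
np.set_printoptions(precision=4,suppress=True)
s,f=pickle.load(open("w1.pkl","rb"));T=tcpT(s)
print("red",redang(f,T,(285,100,340,150)))
g=cv2.cvtColor(f["pixels"],cv2.COLOR_RGB2GRAY)
m=(g<45).astype(np.uint8);z=np.zeros_like(m);z[40:116,240:312]=m[40:116,240:312]
c=max(cv2.findContours(z,0,2)[0],key=cv2.contourArea);(x,y),r=cv2.minEnclosingCircle(c);e=cv2.fitEllipse(c);print("ring",x,y,r,e,onz(f,[e[0]],.24,T))
m=mask(f,3,18,150,60,(255,190,300,245));ys,xs=np.nonzero(m);print("knob",xs.min(),xs.max(),ys.min(),ys.max())
v=hsv(f)[190:245,278,:];print(v[::3].tolist())
for y in(226,230):print(onz(f,[((xs.min()+xs.max())/2,y)],.278,T))
# arm bar edges -> direction
H=hsv(f);ang=[]
P=[]
for yy in range(120,195,5):
    r=g[yy,255:305].astype(float);d=np.diff(r);a=255.5+np.argmax(d);b=255.5+np.argmin(d);P.append(((a+b)/2,yy,b-a))
print(np.array(P)[:,[0,2]].T)
P=np.array(P);q=onz(f,P[:,:2],.233,T)[:,:2];vv=cv2.fitLine(q.astype(np.float32),2,0,.01,.01).ravel();print("arm",vv,np.degrees(np.arctan2(vv[1],vv[0])))
E
```

```text
red (np.float32(-78.28339), array([0.5138, 0.29  ], dtype=float32), 297)
ring 277.5 78.5 32.59611129760742 ((277.5189514160156, 78.6426010131836), (58.99042892456055, 64.97125244140625), 174.14700317382812) [[0.5029 0.3421 0.24  ]]
knob 266 289 205 241
[[30, 1, 191], [75, 5, 190], [75, 3, 191], [0, 0, 142], [15, 10, 159], [11, 168, 123], [11, 189, 120], [11, 178, 123], [11, 187, 120], [11, 181, 127], [11, 185, 214], [11, 184, 222], [11, 185, 222], [11, 186, 221], [11, 186, 221], [11, 189, 220], [11, 184, 222], [11, 170, 188], [105, 12, 83]]
[[0.4515 0.2713 0.278 ]]
[[0.45   0.2693 0.278 ]]
[[275.5 276.5 275.5 259.5 262.5 276.  276.  292.5 298.5 273.  292.  276.
  289.  289.  289. ]
 [ 24.   26.   24.   -8.   -4.   23.   23.   -8.    8.   29.    3.   23.
   -3.   -3.   -3. ]]
arm [0.2883 0.9575 0.4751 0.3009] 73.24094
```

```bash
python3 - <<'E'
from h import *
from rig import bot
s=bot.state()
print(row(s,[.450,.2693,.30],down(54)),row(s,[.450,.2693,.249],down(54)))
E
```

```text
[[0.0058, -0.0007, 0.0435], [-0.0001, 0.0003, 0.0039]] [[0.0058, -0.0007, 0.1072], [-0.0001, 0.0003, 0.0039]]
```

Request:
servo_tool([
  [[0.0058,-0.0007,0.04],[0,0,0.004]],
  [[0.0058,-0.0007,0.06],[0,0,0.004]],
  [[0.0058,-0.0007,0.085],[0,0,0.004]],
  [[0.0058,-0.0007,0.107],[0,0,0.004]],
  [[0.0058,-0.0007,0.107],[0,0,0.004]],
  [[0.0058,-0.0007,0.107],[0,0,0.004]],
])

```text
t: 2.03
tcp_pos: [0.4495, 0.2695, 0.2489]
eef_rot: [-3.141, 0.002, 0.943]
wrist_force: [-0.6, -0.6, 0.9]
grip_width: 0.088
gripper_force: 0.0
```

Request:
servo_tool([
  [[0,0,0],[0,0,0]],
  [[0,0,0],[0,0,0]],
  [[0,0,0],[0,0,0]],
  [[0,0,0],[0,0,0]],
  [[0,0,0],[0,0,0]],
  [[0,0,0],[0,0,0]],
  [[0,0,0],[0,0,0]],
  [[0,0,0],[0,0,0]],
], gripper=1)

```text
t: 2.7
tcp_pos: [0.4501, 0.2695, 0.2494]
eef_rot: [3.142, -0.0, 0.941]
wrist_force: [-0.4, -0.3, -0.0]
grip_width: 0.0381
gripper_force: 0.0
```

Request:
servo_tool([
  [[0,0,0],[0,0,0]],
  [[0,0,0],[0,0,0]],
  [[0,0,0],[0,0,0]],
  [[0,0,0],[0,0,0]],
  [[0,0,0],[0,0,0]],
  [[0,0,0],[0,0,0]],
])

```text
t: 3.2
tcp_pos: [0.4501, 0.2695, 0.2493]
eef_rot: [3.142, 0.0, 0.941]
wrist_force: [0.2, -0.4, -1.0]
grip_width: 0.0152
gripper_force: 30.0
```

```bash
python3 -c "
from math import *
for t in (4,8,12,16,20,24,28,32): print([round(.09*(1-cos(radians(t)))/.8,4),round(.09*sin(radians(t))/.8,4),0],round(-t/90,4))"
```

```text
[0.0003, 0.0078, 0] -0.0444
[0.0011, 0.0157, 0] -0.0889
[0.0025, 0.0234, 0] -0.1333
[0.0044, 0.031, 0] -0.1778
[0.0068, 0.0385, 0] -0.2222
[0.0097, 0.0458, 0] -0.2667
[0.0132, 0.0528, 0] -0.3111
[0.0171, 0.0596, 0] -0.3556
```

Request:
servo_tool([
  [[0.0003,0.0078,0],[0,0,-0.0444]],
  [[0.0011,0.0157,0],[0,0,-0.0889]],
  [[0.0025,0.0234,0],[0,0,-0.1333]],
  [[0.0044,0.031,0],[0,0,-0.1778]],
  [[0.0068,0.0385,0],[0,0,-0.2222]],
  [[0.0097,0.0458,0],[0,0,-0.2667]],
  [[0.0132,0.0528,0],[0,0,-0.3111]],
  [[0.0171,0.0596,0],[0,0,-0.3556]],
])

```text
t: 3.87
tcp_pos: [0.4961, 0.2532, 0.2493]
eef_rot: [-3.14, -0.001, 1.503]
wrist_force: [-3.9, 4.9, 1.1]
grip_width: 0.0153
gripper_force: 30.0
```

```bash
python3 - <<'E'
from h import *
from rig import bot
s=bot.state();print(s["tcp_pos"],s["eef_rot"])
h=np.array([.5029,.3421]);v=s["tcp_pos"][:2]-h;print(np.degrees(np.arctan2(v[1],v[0])),np.hypot(*v))
a0=np.degrees(np.arctan2(v[1],v[0]))
for a in (a0+4,a0+8,a0+12,-78.25):
    print(row(s,[*(h+.09*np.array([np.cos(np.radians(a)),np.sin(np.radians(a))])),.249],down(a+180)))
E
```

```text
[0.49612628 0.2532263  0.24934735] [-3.13986013e+00 -1.28986076e-03  1.50274819e+00]
-94.35850804396033 0.08913146694747905
[[-0.0009, 0.0078, 0.0004], [-0.0011, -0.0009, -0.0393]]
[[-0.0001, 0.0157, 0.0004], [-0.001, -0.0009, -0.0838]]
[[0.0012, 0.0234, 0.0004], [-0.001, -0.0009, -0.1282]]
[[0.0031, 0.0312, 0.0004], [-0.001, -0.001, -0.1739]]
```

Request:
servo_tool([
  [[0,0.0078,0],[0,0,-0.0393]],
  [[0.0005,0.0157,0],[0,0,-0.0838]],
  [[0.0015,0.0234,0],[0,0,-0.128]],
  [[0.0035,0.0312,0],[0,0,-0.174]],
  [[0.0035,0.0312,0],[0,0,-0.174]],
  [[0.0035,0.0312,0],[0,0,-0.174]],
  [[0.0035,0.0312,0],[0,0,-0.174]],
])

```text
t: 4.45
tcp_pos: [0.5217, 0.2554, 0.2494]
eef_rot: [3.141, -0.003, 1.773]
wrist_force: [-0.0, 9.2, -0.8]
grip_width: 0.0153
gripper_force: 30.0
```

```bash
python3 - <<'E'
from h import *
from rig import bot,grab_frame
s=bot.state();print(s["tcp_pos"],s["eef_rot"],s["torque"])
h=np.array([.5029,.3421]);v=s["tcp_pos"][:2]-h;print(np.degrees(np.arctan2(v[1],v[0])),np.hypot(*v))
f=grab_frame("wrist")
cv2.imwrite("pics/w2.png",f["pixels"][...,::-1])
import pickle;pickle.dump((s,f),open("w2.pkl","wb"))
E
```

```text
[0.52171413 0.25544793 0.24936643] [ 3.14088153e+00 -3.12819208e-03  1.77315937e+00] [1.17895786 0.18422782 0.14061714]
-77.74992367071748 0.0886710350936108
```

View pics/w2.png

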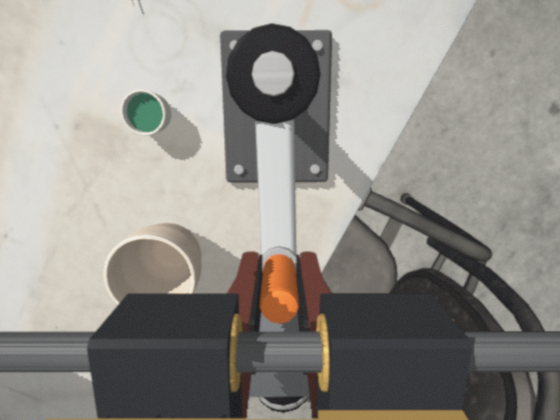

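The arm now lies over the red line, with the bar from (276,125) to (279,250) and the plate edges at x≈222 to 330. I'll check the angle using the plate's side edges and the bar's.

```bash
cat > chk.py <<'E'
from h import *
import sys
def check(s,f,ax0,ax1,y0,y1,px0,px1,py0,py1):
    T=tcpT(s);g=cv2.GaussianBlur(cv2.cvtColor(f["pixels"],cv2.COLOR_RGB2GRAY),(3,3),0).astype(float)
    def edge(x0,x1,ya,yb,z,sgn):
        P=[]
        for y in range(ya,yb):
            r=np.diff(g[y,x0:x1])*sgn;k=np.argmax(r)
            if r[k]<12:continue
            w=np.clip(r[max(0,k-2):k+3],0,None);P.append((x0+.5+(np.arange(max(0,k-2),max(0,k-2)+len(w))*w).sum()/w.sum(),y))
        q=onz(f,P,z,T)[:,:2];v=cv2.fitLine(q.astype(np.float32),cv2.DIST_HUBER,0,.001,.001).ravel()
        if v[1]>0:v[:2]*=-1
        return np.degrees(np.arctan2(v[1],v[0])),v[2:],len(P)
    return [edge(*a) for a in (
      (ax0-8,ax0+8,y0,y1,.233,1),(ax1-8,ax1+8,y0,y1,.233,-1),(px0-6,px0+6,py0,py1,.012,-1),(px1-6,px1+6,py0,py1,.012,1))]
E
python3 - <<'E'
from chk import *
import pickle
s,f=pickle.load(open("w2.pkl","rb"));T=tcpT(s)
for r in check(s,f,257,295,125,178,224,331,60,170):print(r)
g=cv2.cvtColor(f["pixels"],cv2.COLOR_RGB2GRAY)
m=(g<45).astype(np.uint8);z=np.zeros_like(m);z[15:126,222:322]=m[15:126,222:322]
z=cv2.morphologyEx(z,cv2.MORPH_OPEN,np.ones((5,5)))
c=max(cv2.findContours(z,0,2)[0],key=cv2.contourArea);e=cv2.fitEllipse(c);print(e,onz(f,[e[0]],.24,T))
E
```

```text
(np.float32(-76.828125), array([0.50061506, 0.31029353], dtype=float32), 53)
(np.float32(-77.6715), array([0.5176026 , 0.30837908], dtype=float32), 53)
(np.float32(-78.128494), array([0.45296222, 0.3144915 ], dtype=float32), 110)
(np.float32(-78.30654), array([0.5598481 , 0.33637375], dtype=float32), 110)
((288.2906188964844, 92.80329895019531), (14.892268180847168, 34.05317687988281), 55.29231643676758) [[0.5104004  0.33616544 0.24      ]]
```

Request:
servo_tool([
  [[0,0,0],[0,0,0]],
  [[0,0,0],[0,0,0]],
  [[0,0,0],[0,0,0]],
  [[0,0,0],[0,0,0]],
  [[0,0,0],[0,0,0]],
  [[0,0,0],[0,0,0]],
], gripper=0.4)

```text
t: 5.0
tcp_pos: [0.5218, 0.2534, 0.2494]
eef_rot: [-3.142, 0.0, 1.773]
wrist_force: [-0.7, -0.2, 0.5]
grip_width: 0.0511
gripper_force: 0.0
```

Request:
servo_tool([
  [[0,0,-0.02],[0,0,0]],
  [[0,0,-0.06],[0,0,0]],
  [[0,0,-0.11],[0,0,0]],
  [[0,0,-0.16],[0,0,0]],
  [[0,0,-0.16],[0,0,0]],
  [[0,0,-0.16],[0,0,0]],
])

```text
t: 5.5
tcp_pos: [0.5229, 0.254, 0.3802]
eef_rot: [3.136, -0.001, 1.773]
wrist_force: [-0.5, 1.0, -0.3]
grip_width: 0.0526
gripper_force: 0.0
```

```bash
python3 - <<'E'
from h import *
from rig import bot,grab_frame
s=bot.state();print(s["tcp_pos"],s["eef_rot"],s["wrist_force"])
f=grab_frame("wrist")
cv2.imwrite("pics/w3.png",f["pixels"][...,::-1])
import pickle;pickle.dump((s,f),open("w3.pkl","wb"))
E
```

```text
[0.5228668  0.25395518 0.38016706] [ 3.13614652e+00 -1.25048205e-03  1.77275508e+00] [-0.51858843  1.03979475 -0.25705839]
```

View pics/w3.png

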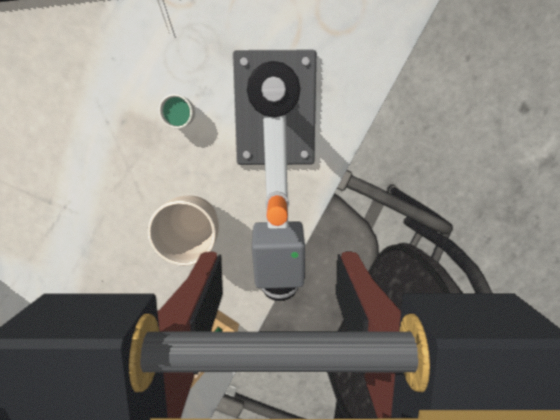

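The arm is now released. In the view the hub is at (273,89), the knob top at about (277,216), and the camera body spans x 252–304.

```bash
python3 - <<'E'
from chk import *
from rig import bot,grab_frame
import pickle
np.set_printoptions(precision=4,suppress=True)
s=bot.state();f=grab_frame("wrist");T=tcpT(s);print(s["tcp_pos"],s["eef_rot"])
pickle.dump((s,f),open("w4.pkl","wb"))
for r in check(s,f,265,286,118,158,235,316,70,155):print(r)
m=mask(f,3,18,150,190,(260,190,295,230));ys,xs=np.nonzero(m);print("knob",xs.min(),xs.max(),ys.min(),ys.max(),xs.mean(),ys.mean())
k=onz(f,[((xs.min()+xs.max())/2,(ys.min()+ys.max())/2)],.278,T)[0];print(k)
g=cv2.cvtColor(f["pixels"],cv2.COLOR_RGB2GRAY)
z=np.zeros_like(g);z[72:106,256:291]=(g>110)[72:106,256:291]*255
c=max(cv2.findContours(z,0,2)[0],key=cv2.contourArea);e=cv2.fitEllipse(c);h=onz(f,[e[0]],.24,T)[0];print(e,h)
d=k-h;print("arm ang",np.degrees(np.arctan2(d[1],d[0])),np.hypot(*d[:2]))
gm=mask(f,40,85,80,60,(285,245,302,262));ys,xs=np.nonzero(gm);print("led",xs.mean(),ys.mean())
E
```

```text
[0.5218 0.2535 0.3779] [ 3.1402 -0.0003  1.7727]
(np.float32(-76.83644), array([0.5021, 0.3046], dtype=float32), 40)
(np.float32(-77.4968), array([0.5189, 0.3053], dtype=float32), 40)
(np.float32(-78.1462), array([0.453, 0.315], dtype=float32), 85)
(np.float32(-78.4156), array([0.5635, 0.3206], dtype=float32), 85)
knob 269 288 196 225 277.87104622871044 211.8880778588808
[0.5218 0.2591 0.278 ]
((275.1669006347656, 87.76112365722656), (23.144302368164062, 24.216228485107422), 173.0337371826172) [0.5022 0.3427 0.24  ]
arm ang -76.84991142617555 0.08592888659885599
led 296.11764705882354 255.23529411764707
```

The bar reads about −77.2° to −77.7° against the plate's −78.25°, so it is 0.5–1° past the line. I'll regrip it slightly back to trim that.

```bash
python3 - <<'E'
from h import *
from rig import bot
s=bot.state()
print(row(s,[.5207,.2541,.249],down(101.6)))
E
```

```text
[[0.0013, -0.0003, 0.1593], [-0.0008, 0.0002, -0.0003]]
```

Request:
servo_tool([
  [[0.0,-0.0013,0.04],[0,0,0]],
  [[0.0,-0.0013,0.09],[0,0,0]],
  [[0.0,-0.0013,0.13],[0,0,0]],
  [[0.0,-0.0013,0.16],[0,0,0]],
  [[0.0,-0.0013,0.16],[0,0,0]],
  [[0.0,-0.0013,0.16],[0,0,0]],
])

```text
t: 6.1
tcp_pos: [0.5193, 0.2526, 0.2471]
eef_rot: [-3.136, 0.001, 1.773]
wrist_force: [0.1, 0.5, -0.2]
grip_width: 0.0527
gripper_force: 0.0
```

Request:
servo_tool([
  [[0,0,0],[0,0,0]],
  [[0,0,0],[0,0,0]],
  [[0,0,0],[0,0,0]],
  [[0,0,0],[0,0,0]],
  [[0,0,0],[0,0,0]],
  [[0,0,0],[0,0,0]],
  [[0,0,0],[0,0,0]],
  [[0,0,0],[0,0,0]],
], gripper=1)

```text
t: 6.77
tcp_pos: [0.5213, 0.2534, 0.2501]
eef_rot: [3.14, -0.0, 1.773]
wrist_force: [-0.1, -0.6, 4.9]
grip_width: 0.0155
gripper_force: 30.0
```

Request:
servo_tool([
  [[0,0,0],[0,0,0]],
  [[0,0,0],[0,0,0]],
  [[0,0,0],[0,0,0]],
  [[0,0,0],[0,0,0]],
  [[0,0,0],[0,0,0]],
  [[0,0,0],[0,0,0]],
], gripper=0.4)

```text
t: 7.27
tcp_pos: [0.5206, 0.2533, 0.2492]
eef_rot: [-3.141, 0.0, 1.773]
wrist_force: [-0.8, 0.7, 0.1]
grip_width: 0.0512
gripper_force: 0.0
```

Request:
servo_tool([
  [[0,0,-0.02],[0,0,0]],
  [[0,0,-0.06],[0,0,0]],
  [[0,0,-0.11],[0,0,0]],
  [[0,0,-0.16],[0,0,0]],
  [[0,0,-0.16],[0,0,0]],
  [[0,0,-0.16],[0,0,0]],
  [[0,0,-0.16],[0,0,0]],
  [[0,0,-0.16],[0,0,0]],
])

```text
t: 7.93
tcp_pos: [0.5199, 0.2529, 0.3756]
eef_rot: [-3.139, 0.001, 1.773]
wrist_force: [0.0, 0.2, 0.4]
grip_width: 0.0526
gripper_force: 0.0
```

```bash
python3 - <<'E'
from chk import *
from rig import bot,grab_frame
import pickle
np.set_printoptions(precision=4,suppress=True)
K=[];A=[];P=[]
for i in range(5):
    s=bot.state();f=grab_frame("wrist");T=tcpT(s);P.append(np.r_[s["tcp_pos"],s["eef_rot"]%6.2831853])
    r=check(s,f,265,286,118,158,235,316,70,155);A.append([q[0] for q in r])
    m=mask(f,3,18,150,190,(260,190,295,232));ys,xs=np.nonzero(m)
    k=onz(f,[((xs.min()+xs.max())/2,ys.max()-8)],.278,T)[0]
    g=cv2.cvtColor(f["pixels"],cv2.COLOR_RGB2GRAY);z=np.zeros_like(g);z[72:106,256:291]=(g>110)[72:106,256:291]*255
    c=max(cv2.findContours(z,0,2)[0],key=cv2.contourArea);h=onz(f,[cv2.fitEllipse(c)[0]],.24,T)[0]
    K.append(np.r_[k,h,np.degrees(np.arctan2(*(k-h)[1::-1]))])
print(np.mean(P,0),np.std(P,0));print(np.mean(A,0));print(np.array(K))
pickle.dump((s,f),open("w5.pkl","wb"))
E
```

```text
[0.5201 0.253  0.3757 3.1444 0.0007 1.7729] [0.0002 0.0001 0.0002 0.0004 0.0001 0.    ]
[-77.4486 -77.6772 -78.8658 -77.8049]
[[  0.5217   0.2545   0.278    0.5023   0.3427   0.24   -77.5711]
 [  0.5217   0.2545   0.278    0.5022   0.3427   0.24   -77.5714]
 [  0.5218   0.2546   0.278    0.5023   0.3427   0.24   -77.4872]
 [  0.522    0.2546   0.278    0.5022   0.3427   0.24   -77.3543]
 [  0.5222   0.2546   0.278    0.5022   0.3428   0.24   -77.2099]]
```

The arm is now within about half a degree of the line, so I'll go to the tile next.

```bash
python3 - <<'E'
from h import *
from rig import bot
s=bot.state()
print(row(s,[.418,-.14,.36],down(63.9)),row(s,[.418,-.14,.20],down(63.9)))
E
```

```text
[[-0.4558, -0.2241, 0.021], [-0.001, 0.0006, 0.4186]] [[-0.4557, -0.2238, 0.221], [-0.001, 0.0006, 0.4186]]
```

Request:
servo_tool([
  [[-0.456,-0.224,0.02],[0,0,0.419]],
  [[-0.456,-0.224,0.02],[0,0,0.419]],
  [[-0.456,-0.224,0.02],[0,0,0.419]],
  [[-0.456,-0.224,0.02],[0,0,0.419]],
  [[-0.456,-0.224,0.02],[0,0,0.419]],
  [[-0.456,-0.224,0.02],[0,0,0.419]],
  [[-0.456,-0.224,0.02],[0,0,0.419]],
  [[-0.456,-0.224,0.02],[0,0,0.419]],
], gripper=0.2)

```text
t: 8.85
tcp_pos: [0.4359, -0.0706, 0.3641]
eef_rot: [3.141, -0.0, 1.115]
wrist_force: [0.8, -0.1, -0.2]
grip_width: 0.0701
gripper_force: 0.0
```

```bash
python3 - <<'E'
from h import *
from rig import bot
s=bot.state();print(s["tcp_pos"])
print(row(s,[.418,-.14,.20],down(63.9)))
E
```

```text
[ 0.43589287 -0.07061928  0.36411627]
[[-0.0877, 0.0181, 0.2051], [0.0001, -0.0, -0.0002]]
```

Request:
servo_tool([
  [[-0.088,0.018,0.1],[0,0,0]],
  [[-0.088,0.018,0.205],[0,0,0]],
  [[-0.088,0.018,0.205],[0,0,0]],
  [[-0.088,0.018,0.205],[0,0,0]],
  [[-0.088,0.018,0.205],[0,0,0]],
  [[-0.088,0.018,0.205],[0,0,0]],
  [[-0.088,0.018,0.205],[0,0,0]],
  [[-0.088,0.018,0.205],[0,0,0]],
])

```text
t: 9.52
tcp_pos: [0.4199, -0.1386, 0.2014]
eef_rot: [3.14, -0.0, 1.115]
wrist_force: [-0.4, 0.2, 1.1]
grip_width: 0.0701
gripper_force: 0.0
```

```bash
python3 - <<'E'
from h import *
from rig import bot,grab_frame
s=bot.state();print(s["tcp_pos"],s["eef_rot"])
f=grab_frame("wrist")
cv2.imwrite("pics/w6.png",f["pixels"][...,::-1])
import pickle;pickle.dump((s,f),open("w6.pkl","wb"))
E
```

```text
[ 0.41985533 -0.13862502  0.20139352] [ 3.13985595e+00 -2.82186391e-04  1.11483468e+00]
```

View pics/w6.png

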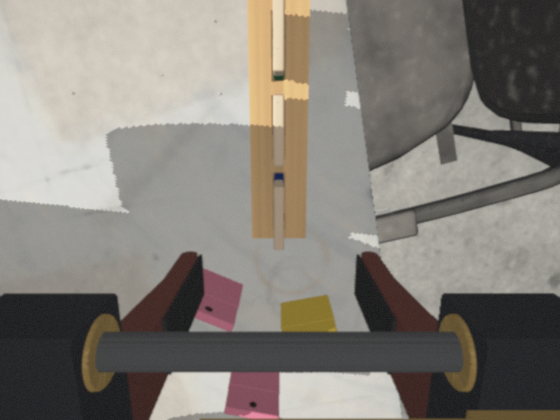

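The view shows the blue tile's near edge with the blue glaze at (279,177) and its top running to the far end at (279,248). The pink and yellow look-alikes are clear of it.

```bash
python3 - <<'E'
from h import *
import pickle
np.set_printoptions(precision=4,suppress=True)
s,f=pickle.load(open("w6.pkl","rb"));T=tcpT(s)
g=cv2.cvtColor(f["pixels"],cv2.COLOR_RGB2GRAY).astype(int)
print("col",g[170:256,279].tolist());
for y in(195,215,235,244):print(y,g[y,266:294].tolist())
for p in [(278.7,248.5),(278.7,181),(278.7,200)]:print(onz(f,[p],.088,T)[0],onz(f,[p],.058,T)[0])
print(onz(f,[(253,237.5),(306,237.5),(250,120),(309.5,120)],.028,T))
E
```

```text
col [120, 117, 96, 62, 42, 40, 35, 39, 43, 75, 103, 113, 115, 116, 117, 118, 122, 133, 142, 144, 144, 142, 141, 144, 145, 143, 145, 145, 143, 144, 144, 145, 145, 144, 145, 144, 142, 142, 143, 144, 145, 146, 143, 143, 144, 144, 143, 144, 142, 143, 143, 143, 144, 143, 144, 143, 142, 141, 143, 145, 143, 141, 142, 142, 141, 143, 141, 142, 141, 140, 142, 142, 140, 140, 142, 141, 141, 141, 142, 143, 149, 152, 155, 156, 155, 156]
195 [131, 128, 126, 126, 129, 126, 121, 124, 133, 141, 144, 145, 144, 143, 146, 143, 141, 132, 122, 126, 132, 136, 135, 134, 136, 134, 133, 136]
215 [131, 128, 129, 129, 132, 128, 122, 119, 129, 137, 141, 142, 144, 144, 142, 143, 136, 122, 114, 122, 129, 133, 131, 136, 131, 133, 133, 134]
235 [133, 131, 131, 132, 131, 132, 130, 127, 131, 139, 140, 143, 142, 143, 143, 141, 135, 132, 128, 129, 132, 133, 132, 134, 134, 132, 135, 134]
244 [157, 153, 154, 154, 154, 155, 151, 143, 136, 138, 142, 140, 142, 142, 143, 142, 139, 137, 145, 153, 155, 155, 153, 156, 155, 154, 152, 154]
[ 0.4081 -0.1638  0.088 ] [ 0.4033 -0.1736  0.058 ]
[ 0.4314 -0.1163  0.088 ] [ 0.4292 -0.121   0.058 ]
[ 0.425  -0.1292  0.088 ] [ 0.4221 -0.1353  0.058 ]
[[ 0.3818 -0.163   0.028 ]
 [ 0.4263 -0.185   0.028 ]
 [ 0.4282 -0.0671  0.028 ]
 [ 0.4742 -0.0897  0.028 ]]
```

```bash
python3 - <<'E'
from h import *
from rig import bot
s=bot.state();print(s["tcp_pos"],s["eef_rot"])
print(row(s,[.4186,-.1424,.053],down(63.9)))
E
```

```text
[ 0.42011717 -0.13863246  0.20175191] [ 3.13880035e+00 -3.72458509e-04  1.11513604e+00]
[[-0.0051, -0.0001, 0.1859], [0.0018, -0.0002, -0.0001]]
```

Request:
servo_tool([
  [[-0.005,0,0.04],[0,0,0]],
  [[-0.005,0,0.085],[0,0,0]],
  [[-0.005,0,0.125],[0,0,0]],
  [[-0.005,0,0.155],[0,0,0]],
  [[-0.005,0,0.175],[0,0,0]],
  [[-0.005,0,0.185],[0,0,0]],
  [[-0.005,0,0.185],[0,0,0]],
  [[-0.005,0,0.185],[0,0,0]],
])

```text
t: 10.23
tcp_pos: [0.4181, -0.1422, 0.0532]
eef_rot: [3.14, -0.0, 1.115]
wrist_force: [-0.2, -0.4, -0.0]
grip_width: 0.0702
gripper_force: 0.0
```

Request:
servo_tool([
  [[0,0,0],[0,0,0]],
  [[0,0,0],[0,0,0]],
  [[0,0,0],[0,0,0]],
  [[0,0,0],[0,0,0]],
  [[0,0,0],[0,0,0]],
  [[0,0,0],[0,0,0]],
  [[0,0,0],[0,0,0]],
  [[0,0,0],[0,0,0]],
], gripper=1)

```text
t: 10.9
tcp_pos: [0.417, -0.1422, 0.0523]
eef_rot: [-3.142, 0.0, 1.115]
wrist_force: [0.4, -1.0, -1.1]
grip_width: 0.0201
gripper_force: 0.0
```

Request:
servo_tool([
  [[0,0,0],[0,0,0]],
  [[0,0,0],[0,0,0]],
  [[0,0,0],[0,0,0]],
  [[0,0,0],[0,0,0]],
  [[0,0,0],[0,0,0]],
  [[0,0,0],[0,0,0]],
  [[0,0,0],[0,0,0]],
  [[0,0,0],[0,0,0]],
])

```text
t: 11.57
tcp_pos: [0.417, -0.1421, 0.0522]
eef_rot: [-3.141, 0.0, 1.115]
wrist_force: [-0.4, 0.3, -0.4]
grip_width: 0.0081
gripper_force: 30.0
```

```bash
python3 - <<'E'
from h import *
from rig import bot
s=bot.state();print(s["tcp_pos"],s["eef_rot"],s["grip_width"],s["gripper_force"],s["wrist_force"],s["torque"])
E
```

```text
[ 0.4169691  -0.14213663  0.05222779] [-3.14143991e+00  2.76446749e-05  1.11469079e+00] 0.008061169277854607 29.99996066093445 [-0.42041827  0.25322308 -0.44287204] [-0.07479932  0.09397631 -0.0254145 ]
```

```bash
python3 - <<'E'
from h import *
import pickle
np.set_printoptions(precision=4,suppress=True)
d=pickle.load(open("f0.pkl","rb"));t=d["top"];s=d["scene"]
for a,b in(((226,158),(275,216)),((385,195),(385,305)),((388,95),(415,232)),((253,78),(328,176))):
    print(tri(rays(t,a),rays(s,b)))
for p in((250,120),(320,128),(230,155)):print(onz(t,[p],.0),onz(t,[p],.1))
from rig import bot
st=bot.state();print(row(st,[.417,-.142,.09],down(63.9)),row(st,[.417,-.142,.26],down(63.9)))
E
```

```text
[ 0.6597  0.2097 -0.0996]
[ 0.5337 -0.2778 -0.0823]
[ 0.8278 -0.2636 -0.0399]
[ 0.8919  0.1264 -0.0296]
[[0.7432 0.1443 0.    ]] [[0.7153 0.136  0.1   ]]
[[ 0.7201 -0.0641  0.    ]] [[ 0.694  -0.0564  0.1   ]]
[[0.6371 0.2021 0.    ]] [[0.6173 0.1894 0.1   ]]
[[0.0002, -0.0, -0.0472], [-0.0001, 0.0, -0.0004]] [[0.0002, -0.0001, -0.2597], [-0.0001, 0.0, -0.0004]]
```

The chair lies below table height, so it's out of the way. I'll lift the tile.

Request:
servo_tool([
  [[0,0,-0.012],[0,0,0]],
  [[0,0,-0.03],[0,0,0]],
  [[0,0,-0.06],[0,0,0]],
  [[0,0,-0.1],[0,0,0]],
  [[0,0,-0.15],[0,0,0]],
  [[0,0,-0.2],[0,0,0]],
  [[0,0,-0.22],[0,0,0]],
  [[0,0,-0.22],[0,0,0]],
])

```text
t: 12.23
tcp_pos: [0.4193, -0.143, 0.2331]
eef_rot: [3.133, -0.001, 1.115]
wrist_force: [-0.3, 1.0, -0.1]
grip_width: 0.0076
gripper_force: 30.0
```

```bash
cat > goal.py <<'E'
from h import *
from rig import bot
np.set_printoptions(precision=4,suppress=True)
a=np.radians(-78.0);d=np.array([np.cos(a),np.sin(a),0]);c,sn=np.cos(np.radians(20)),np.sin(np.radians(20));Z=np.array([0,0,1])
v=c*d-sn*Z;up=sn*d+c*Z;R=np.column_stack([np.cross(v,-up),v,-up])
focus=np.array([.5026,.3423,0])+.178*d+.215*Z+.14*v
tcp=focus+.0045*up
E
python3 - <<'E'
from goal import *
s=bot.state();print(s["tcp_pos"],s["grip_width"],s["gripper_force"],s["wrist_force"],focus,tcp)
print(row(s,tcp+[0,0,.06]+.08*d,R));print(row(s,tcp,R))
E
```

```text
[ 0.4193 -0.143   0.2331] 0.007600539183548832 29.999878406524658 [-0.2938  0.9828 -0.0817] [0.567  0.0395 0.1671] [0.5673 0.038  0.1713]
[[0.2059, 0.1282, 0.0034], [0.2116, 0.0976, 0.571]]
[[0.2845, 0.0658, 0.078], [0.2116, 0.0976, 0.571]]
```

Request:
servo_tool([
  [[0.02,0.012,0],[0.02,0.01,0.05]],
  [[0.05,0.035,0],[0.05,0.022,0.13]],
  [[0.08,0.055,0],[0.08,0.035,0.2]],
  [[0.11,0.07,0],[0.11,0.05,0.28]],
  [[0.14,0.09,0],[0.14,0.065,0.36]],
  [[0.17,0.105,0],[0.17,0.08,0.44]],
  [[0.19,0.12,0],[0.195,0.09,0.52]],
  [[0.206,0.128,0.003],[0.2116,0.0976,0.571]],
])

```text
t: 12.9
tcp_pos: [0.5829, -0.0384, 0.2248]
eef_rot: [-2.788, 0.008, 0.212]
wrist_force: [-0.3, 0.5, -1.0]
grip_width: 0.0082
gripper_force: 30.0
```

Request:
servo_tool([
  [[0,0,0],[0,0,0]],
  [[0,0,0],[0,0,0]],
  [[0,0,0],[0,0,0]],
  [[0,0,0],[0,0,0]],
])

```text
t: 13.23
tcp_pos: [0.5806, -0.0395, 0.2258]
eef_rot: [-2.791, 0.006, 0.219]
wrist_force: [-0.1, -0.2, -0.8]
grip_width: 0.008
gripper_force: 30.0
```

```bash
python3 - <<'E'
from goal import *
s=bot.state();print(s["t"],s["tcp_pos"],s["gripper_force"],s["joint_pos"])
print(row(s,tcp,R))
E
```

```text
13.2333 [ 0.5806 -0.0395  0.2258] 29.999745190143585 [-0.2509  0.4364  1.649   0.3265  1.2427  0.9666]
[[0.0053, -0.0688, 0.0976], [-0.001, 0.0058, 0.0045]]
```

Request:
servo_tool([
  [[0.001,-0.008,0.012],[0,0,0]],
  [[0.002,-0.02,0.028],[0,0.002,0.002]],
  [[0.003,-0.033,0.047],[0,0.003,0.003]],
  [[0.004,-0.046,0.066],[0,0.004,0.004]],
  [[0.0045,-0.058,0.083],[-0.001,0.005,0.004]],
  [[0.005,-0.066,0.094],[-0.001,0.006,0.0045]],
  [[0.005,-0.069,0.0975],[-0.001,0.006,0.0045]],
  [[0.005,-0.069,0.0975],[-0.001,0.006,0.0045]],
])

```text
t: 13.9
tcp_pos: [0.5675, 0.0391, 0.1713]
eef_rot: [-2.792, 0.0, 0.209]
wrist_force: [0.3, -0.2, -0.2]
grip_width: 0.0078
gripper_force: 30.0
```

Request:
servo_tool([
  [[0,0,0],[0,0,0]],
  [[0,0,0],[0,0,0]],
  [[0,0,0],[0,0,0]],
  [[0,0,0],[0,0,0]],
  [[0,0,0],[0,0,0]],
  [[0,0,0],[0,0,0]],
])

```text
t: 14.4
tcp_pos: [0.5684, 0.038, 0.1717]
eef_rot: [-2.792, -0.001, 0.207]
wrist_force: [-0.3, -0.6, -0.6]
grip_width: 0.0079
gripper_force: 30.0
```

```bash
python3 - <<'E'
from goal import *
from rig import grab_frame
P=[];s=bot.state();P.append(s["tcp_pos"])
sc=grab_frame("scene");P.append(bot.state()["tcp_pos"]);tp=grab_frame("top");w=grab_frame("wrist");P.append(bot.state()["tcp_pos"])
print(np.array(P),s["wrist_force"],s["gripper_force"]);s=bot.state();print(row(s,tcp,R))
def cr(f,p,k):
    u,v=proj(f,p)[0].astype(int);h=200//k
    print(u-h,v-h);return cv2.resize(f["pixels"][v-h:v+h,u-h:u+h,::-1],(400,400),interpolation=3)
cv2.imwrite("pics/fin.png",np.hstack([cr(tp,focus+[0,.07,0],3),cr(sc,focus+[0,.07,0],3)]))
import pickle;pickle.dump((s,sc,tp,w),open("fin.pkl","wb"))
print(proj(tp,focus),proj(sc,focus))
q=[focus+y*R[:,0]+z*up for y,z in((-.025,-.04),(.025,-.04),(.025,.04),(-.025,.04))];print("exp corners scene",proj(sc,q))
E
```

```text
[[0.5684 0.038  0.1717]
 [0.5683 0.0381 0.1717]
 [0.5682 0.0382 0.1716]] [-0.2767 -0.589  -0.6316] 29.99974250793457
[[-0.0012, 0.0001, 0.0003], [-0.0003, -0.0009, -0.0013]]
191 103
210 113
[[284.5198 169.6151]] [[297.5242 188.3068]]
exp corners scene [[289.297  202.6636]
 [295.7437 192.2736]
 [305.9266 173.6443]
 [299.4616 183.9908]]
```

View pics/fin.png

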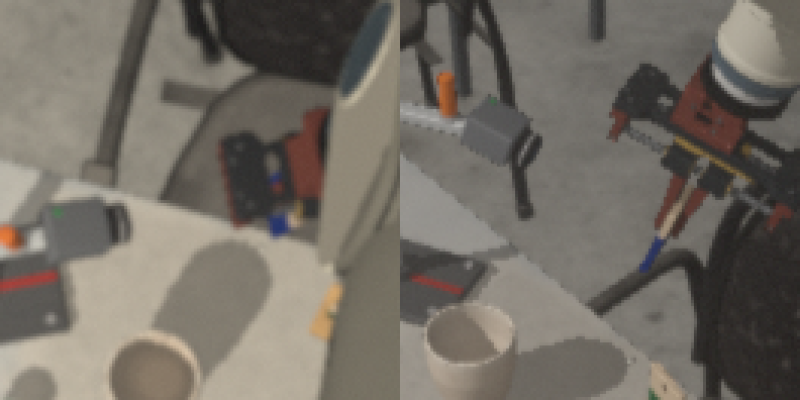

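The side crop shows the tile held in front of the lens. Its lower tip is at scene pixel (290,203), against (289,203) expected, and it leans back as it should. One quick check of the arm angle against the projected glass remains.

```bash
python3 - <<'E'
from goal import *
import pickle
s,sc,tp,w=pickle.load(open("fin.pkl","rb"))
def kn(f,box):
    ys,xs=np.nonzero(mask(f,4,18,150,90,box));return xs.mean(),ys.mean(),ys.min(),len(xs)
for a in(-80,-78,-76):
    dd=np.array([np.cos(np.radians(a)),np.sin(np.radians(a)),0]);h=np.array([.5026,.3423,0])
    print(a,"top knob",proj(tp,h+.09*dd+.27*Z),"scene knob mid",proj(sc,h+.09*dd+.257*Z),"led?",proj(tp,h+.178*dd+.215*Z))
print(kn(tp,(180,170,205,192)),kn(sc,(215,125,240,155)))
m=mask(sc,105,130,90,30,(275,180,315,215));c=max(cv2.findContours(m,0,2)[0],key=cv2.contourArea);print(cv2.minAreaRect(c),cv2.contourArea(c))
q=np.array([focus+y*R[:,0]+z*up+x*v for y in(-.025,.025) for z in(-.04,.01) for x in(-.004,.004)]);hh=cv2.convexHull(proj(sc,q).astype(np.float32));print(cv2.minAreaRect(hh))
E
```

```text
-80 top knob [[192.9692 182.2964]] scene knob mid [[224.6167 144.1507]] led? [[232.68   179.4642]]
-78 top knob [[192.7482 180.99  ]] scene knob mid [[225.1821 143.5935]] led? [[232.2468 177.0089]]
-76 top knob [[192.4816 179.6934]] scene knob mid [[225.7107 143.0299]] led? [[231.7279 174.5732]]
(np.float64(193.21212121212122), np.float64(180.4848484848485), np.int64(178), 33) (np.float64(224.91666666666666), np.float64(143.51666666666668), np.int64(137), 60)
((292.4461669921875, 196.96922302246094), (2.2326250076293945, 11.163125991821289), 29.744882583618164) 16.5
((295.58953857421875, 191.73550415039062), (3.552196741104126, 25.28118324279785), 28.86017608642578)
```

Request:
servo_tool([
  [[-0.001,0,0],[0,0,0]],
  [[-0.001,0,0],[0,0,0]],
  [[-0.001,0,0],[0,0,0]],
  [[-0.001,0,0],[0,0,0]],
  [[-0.001,0,0],[0,0,0]],
  [[-0.001,0,0],[0,0,0]],
  [[-0.001,0,0],[0,0,0]],
  [[-0.001,0,0],[0,0,0]],
])

```text
t: 15.22
tcp_pos: [0.5674, 0.0382, 0.1716]
eef_rot: [-2.792, -0.001, 0.207]
wrist_force: [-0.5, -0.0, -0.7]
grip_width: 0.0078
gripper_force: 30.0
```

```bash
python3 - <<'E'
from goal import *
from rig import workorder
s=bot.state();print(s["tcp_pos"],tcp,s["gripper_force"]);print(workorder.finish_job())
E
```

```text
[0.5674 0.0382 0.1716] [0.5673 0.038  0.1713] 29.99985158443451
the job is handed in; nothing more can be done
None
```

I handed the job in at about 15 s, with no verdict shown: the camera arm lies over the red line to within about half a degree by my image measurements, and the blue tile is held steady 14 cm in front of the glass, hole end up and square to the line of sight.

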